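# Pin and press the cooling fixture shut

## Robot

A 7-joint arm with a two-finger parallel gripper is mounted at the origin on the work surface. World frame = base frame: x ahead of the robot, y to its left, z up, the work surface at z = 0. Lengths are in mm, angles in rad, forces in N, time in s.
With the tool pointing down it reaches from about 425 to 825 mm from the base axis. Payload 3.6 kg.
Tool frame: the origin (TCP) lies at the very end of the fingers, on their centre line; the grasp point (between the pads) lies pinch_z behind it (pinch_z is the distance from the TCP to the grasp point, in mm); z points along the fingers, y is the line along which they close (so a half turn about z gives the same grasp; the last joint's range is limited). The gripper opens to 93 mm and grips with 3 to 60 N. Pads are 15 mm wide; open, the fingers measure 128 mm over their backs; the gripper's body (75 mm by 188 mm) begins 65 mm behind the grasp point.
Start: joints at [1.192, 0.615, -0.013, 1.423, 0.008, 1.103, -0.04], TCP at [224.603, -609.929, 189.64] pointing down, gripper open.
Joint ranges: [-3.12, 3.12], [-0.3, 2.06], [-1.34, 1.32], [0.26, 2.42], [-1.36, 4.5], [0.01, 1.98], [-2.84, 2.84]. Speed limits (rad/s): [2.79, 2.79, 3.14, 3.14, 3.14, 3.14, 3.14].

## Interface

Orientations are given as a rotation vector (axis times angle).
In Python, from rig import * gives the robot as it stands.
- The arm moves only by the tool carry_out, never from a script. Its argument "motion" is a list of rows, each a list of 3 entries, a list of its own where there are three numbers: the shift along the tool's x, y, z in mm, then the turn, a rotation vector about the tool's x, y, z in degrees, then the opening in per cent of the stroke, from 0 (shut) to 100 (fully open). A call has 1 to 20 rows; each row is the pose to reach, as a shift and turn from the pose commanded when the call began, along the tool's axes at that moment; what a row does not reach only later rows make up. A row lasts 1/12 s, in which the tool goes at most 41.7 mm and 7.16 degrees, less where a joint would pass 70% of its speed; a pose out of reach is approached as far as the arm can. A call with a gripper value outside its range is refused whole. The fingers move at their own pace and stop on an object; "grip_force" is the grip in N (left out, the last holds). Time passes only in rows, so rows that repeat a pose let the fingers close. It gives the time, the measured TCP pose, the force, the opening and the grip force at its end, in the units of the state.
- get_state(): the state, without advancing time (a new reading comes with each control period).
- camera(name): name is "side" or "top"; returns a dict with "img" (384x512x3 uint8, red, green, blue), "fx", "fy", "cx", "cy" (pixels), "rvec" (rotation vector, rad) and "tvec" (3), from world to camera coordinates, as OpenCV has them. Camera axes: x right, y down, z forward; pixel columns grow to the right and rows downward; lengths in mm; the calibration is good to about 2 mm. A picture is of the moment at which its call begins. There is no depth.
- hand_in(): hands the job in; it is judged then, once.
The state is a dict: "clock": time; "qpos": joint angles; "joint_vel": joint speeds; "tau": joint torques, N m; "eef_pos": TCP position; "tcp_rot": TCP orientation; "ft_force": force on the tool from outside, world axes, zero at the start; "moment": the same for the moment, N m; "grip_width": finger opening in mm; "gripper_force": force on a finger pad.
Only numpy, scipy, OpenCV 4.12 (cv2) and the standard library are available. Lean on these libraries where they do the work, as an engineer would, in place of code of your own. Each camera call takes 0.05 s, during which the arm holds its last target. There are 200 camera calls.

## Task

The white moulding lies warm in the cooling fixture: swing the open lid down over it, then take the red-knobbed locating pin out of the pin stand and push it straight down through the hole in the lid into the hole in the base below. Bear down on the pin until its collar has pressed the sprung lid fully shut, and finish like that, still gripping the knob and pressing, because the springs lift the lid again as soon as you let go. Leave the green-knobbed gauge and everything else on the bench where it is.

Things in the scene. Friction and masses are not known exactly. Their poses are not given: they have to be found in the camera images.
- fixture: Cooling fixture, screwed to the bench: aluminium base 200 mm (x) by 240 mm (y), 50 mm high, pocket 120 x 120 mm in the middle, its floor 20 mm above the bench. Origin: centre of its underside. The hinge line runs along its x on the +y side; pin hole and lid's free edge on the -y side. Two sprung brass plungers (x -72 and +72, y -90 mm) stand 9 mm proud of the top under the lid
- lid (a joint): Lid's hinge angle, rad: 0 = fully shut, flat on the base; 1.57 = upright; 1.8 = stop. A stiff hinge (0.4 N m): the 300 g lid stays where it is left. Below about 0.05 rad the sprung plungers carry it and lift it back to 0.025 to 0.045 when not held. Pressing it fully shut at the pin hole takes about 10 N (about 6 N keeps it so), then it is solid
- lid_hinge (a point): Middle of the hinge line (fixture x 0, y +105 mm, 55 mm above the bench), turns with the lid: -y points to the lid's free edge, z out of its outer face (up when shut). Lid: aluminium frame with clear window, 200 mm along x, 10 mm thick (z -5 to +5, window to +3), free edge 225 mm from the hinge, plus a black finger tab 60 mm wide at the middle, out to 250 mm
- lid_hole (a point): Mouth of the lid's pin hole, on the lid's outer face, turns with the lid (its z is out of the outer face): through hole 15 mm in diameter, 10 mm long, 195 mm from the hinge line, at the middle of the free edge's frame bar, ringed with dark steel
- base_hole (a point): Mouth of the base's pin hole, in the top of the base 50 mm above the bench (fixture x 0, y -90 mm), right under the lid hole when the lid is shut: 15 mm in diameter, 30 mm deep, vertical
- nest (a point): Centre of the pocket's floor, where the moulding's origin lies
- moulding: White louvred plastic cover, 112 x 112 mm, 26 mm high, 90 g, loose in the fixture's pocket; origin at the centre of its underside
- stand: Dark pin stand, a fixed block 160 mm along its x, 70 mm along its y, 45 mm high, with two upright holes 80 mm apart (at x -40 and +40 mm), one holding the locating pin, the other the gauge, either way round. Origin at the centre of its underside
- pin: Locating pin, about 90 g, upright in the stand. Origin at the tip of its steel shank; z runs up to the knob. Shank 12 mm in diameter, 37 mm long, with its lowest 10 mm tapered to 5 mm; above it a dark collar 38 mm in diameter from 37 to 43 mm; above that a red round knob 26 mm in diameter from 43 to 77 mm. In the stand its collar rests on the block's top, 45 mm above the bench
- gauge: Plug gauge with a green knob (22 mm in diameter, collar 30 mm, shank 10 mm, heights as the pin), in the other hole of the stand: leave it. Origin at the tip of its shank
- caliper: Caliper, steel and black, about 160 mm long, 14 mm high, lying on the bench left of the fixture; origin at its underside
- cutters: Blue-handled side cutters, about 120 mm long, 16 mm high, lying on the bench at the back right, beyond the fixture; origin at the underside by the pivot
- sample: A second white louvred cover lying on the bench beyond the stand; origin at the centre of its underside
- spray: Spray bottle, 72 mm in diameter, 200 mm high, standing at the far left; origin at the centre of its foot
Mind the look-alikes: they are no part of the job. Leave any purple look-alike of the pin alone.

How it is judged:
By the outcome, as a careful person would: the job done as asked, in the order asked, and still so for the second after the job is handed in, while the arm keeps its last pose, push and grip.
It also fails if it takes over 56 s, if anything falls off the work surface, if the arm or the gripper's body presses on something with over 40 N, if the wrist force passes 120 N, or if a joint passes its speed limit or range.

## Working session

There is one attempt and no reset: what is moved stays moved. The work goes in short steps, Python scripts to look and compute and a tool call to move; the robot and the scene stay as the last step left them, time stands still between calls to the robot, and variables do not carry over. Pictures are saved under pics/ and viewed, at most 10 in all, crops included, and the job is handed in when it is done.

Besides the shell and the picture viewer there is one more tool, called as a command line: name --argument value ..., lists and objects as JSON in quotes. carry_out: Moves the arm, as the interface text tells. Its arguments: {"type":"object","properties":{"motion":{"type":"array"},"grip_force":{"type":"number"}},"required":["motion"]}

```bash
mkdir -p pics
cat > h.py <<'E'
from rig import *
import numpy as np, cv2
from scipy.spatial.transform import Rotation as R
def snap(n,f):
    c=camera(n); cv2.imwrite('pics/'+f,c['img'][:,:,::-1]); np.save('pics/'+f+'.npy',c,allow_pickle=True); return c
def ray(c,u,v,z):
    Rm=R.from_rotvec(c['rvec']).as_matrix(); t=np.array(c['tvec'])
    d=Rm.T@np.array([(u-c['cx'])/c['fx'],(v-c['cy'])/c['fy'],1]); o=-Rm.T@t
    return o+d*(z-o[2])/d[2]
def proj(c,P):
    Rm=R.from_rotvec(c['rvec']).as_matrix(); p=Rm@np.array(P,float)+c['tvec']
    return p[0]/p[2]*c['fx']+c['cx'],p[1]/p[2]*c['fy']+c['cy']
E
python3 - <<'E'
from h import *
for n in('side','top'):
    c=snap(n,n+'1.png'); Rm=R.from_rotvec(c['rvec']).as_matrix(); print(n,c['fx'],-Rm.T@np.array(c['tvec']),Rm.round(2).tolist())
s=get_state(); print(s); print(R.from_rotvec(s['tcp_rot']).as_matrix().round(3))
import rig; print([x for x in dir(rig) if x[0]!='_'])
E
```

```text
side 348.4072384518329 [ 321.03998178 -878.63354698  583.5056147 ] [[0.96, -0.29, 0.0], [-0.14, -0.48, -0.86], [0.25, 0.83, -0.5]]
top 403.918589504939 [ 421.31100771  -19.99025647 1073.77928307] [[0.02, -1.0, -0.01], [-0.99, -0.01, -0.16], [0.16, 0.01, -0.99]]
{'clock': 0.1, 'qpos': array([ 1.19147509,  0.61583376, -0.01264233,  1.42470728,  0.00811318,
        1.10341102, -0.04040822]), 'joint_vel': array([ 4.54721136e-04, -2.15409463e-03,  3.19440380e-04, -3.22587444e-03,
       -1.46851934e-04, -2.16533952e-03, -6.04608343e-05]), 'tau': array([ 1.24388655e-03, -4.60043049e+01,  2.10038689e-01, -1.66246033e+01,
       -6.11375598e-02,  1.68901862e-02,  1.02206845e-04]), 'eef_pos': array([ 224.35904593, -609.23006887,  188.60011814]), 'tcp_rot': array([-3.09057822e+00, -5.51071955e-01,  6.75293792e-04]), 'ft_force': array([0.08701195, 0.66901186, 0.76459541]), 'moment': array([ 0.05841075,  0.02423461, -0.00519433]), 'gripper_force': 0.0, 'grip_width': 92.81728697863359}
[[ 0.938  0.346 -0.001]
 [ 0.346 -0.938  0.002]
 [-0.    -0.002 -1.   ]]
['PlanningError', 'camera', 'get_state', 'hand_in', 'pinch_z']
```

View pics/side1.png

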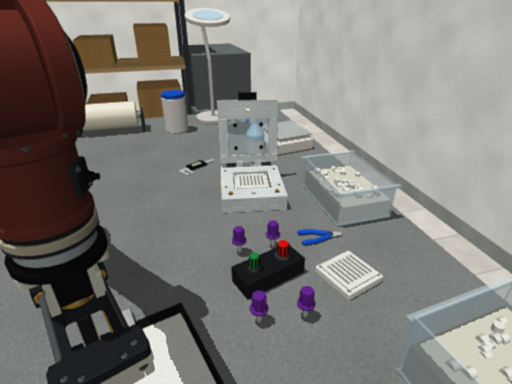

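View pics/top1.png

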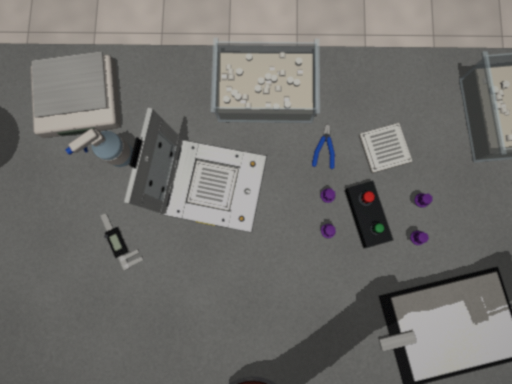

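The side view shows the fixture with its lid upright at about (250,150), and the stand with the green knob at (254,262) and the red knob at (283,250). The top view shows the fixture centred near (215,186), the base hole near (248,191), the plungers near (252,163) and (241,218), the red knob at (369,197), the green knob at (379,228), and four purple look-alikes around the stand. I'll zoom in on the top view.

Run:
```python
from h import *
c=np.load('pics/top1.png.npy',allow_pickle=True).item(); im=c['img'][:,:,::-1]
a=cv2.resize(im[100:240,115:275],None,fx=4.2,fy=4.2,interpolation=cv2.INTER_CUBIC); cv2.imwrite('pics/z1.png',a)
hsv=cv2.cvtColor(c['img'],cv2.COLOR_RGB2HSV).astype(int)
def cen(m,z,n):
    k,l,s,ce=cv2.connectedComponentsWithStats(m.astype(np.uint8))
    for i in range(1,k):
        if s[i,4]>15: print(n,s[i].tolist(),ce[i].round(1),ray(c,*ce[i],z).round(1))
H,S,V=hsv[...,0],hsv[...,1],hsv[...,2]
cen(((H<6)|(H>174))&(S>150)&(V>90),82,'red')
cen((H>50)&(H<75)&(S>120),80,'green')
cen((H>130)&(H<155)&(S>120),70,'purple')
cen((H>12)&(H<25)&(S>100)&(V>100),59,'brass')
```

```text
red [364, 192, 11, 10, 89] [368.6 196.5] [ 556.2 -277.9   82. ]
green [373, 223, 12, 10, 87] [378.4 227.8] [ 479.8 -300.3   80. ]
purple [321, 189, 14, 13, 143] [327.5 194.9] [ 560.4 -178.8   70. ]
purple [415, 194, 17, 13, 173] [422.6 199.4] [ 552.5 -415.    70. ]
purple [321, 224, 14, 14, 144] [327.7 230.3] [ 472.2 -178.2   70. ]
purple [411, 231, 17, 14, 173] [418.5 237.2] [ 458.7 -400.5   70. ]
```

View pics/z1.png

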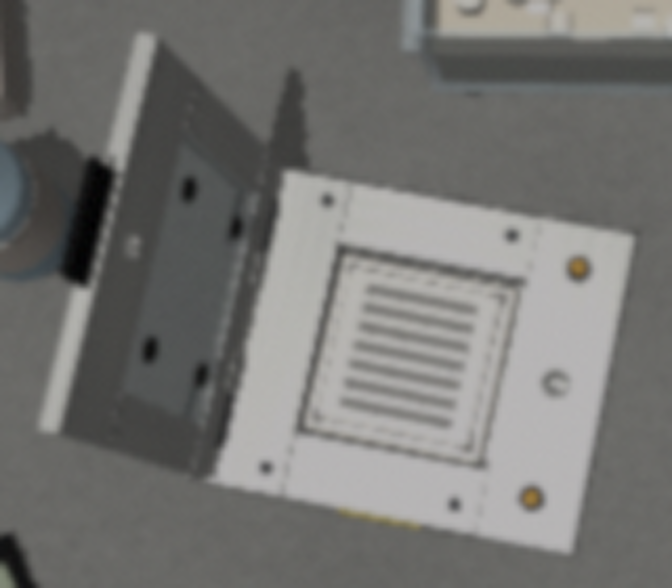

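```bash
cat > fit.py <<'E'
from h import *
from scipy.optimize import least_squares
c=np.load('pics/top1.png.npy',allow_pickle=True).item()
def full(u,v): return ((u+.5)/4.2-.5+115,(v+.5)/4.2-.5+100)
obs=[((72,-90,59),(578,268)),((-72,-90,59),(531,498)),((0,-90,50),(556,383)),((100,-120,50),(636,234)),((-100,-120,50),(572,552))]
lid=[((100,-225,-5),(157,38)),((-100,-225,-5),(62,433)),((30,-250,-5),(113,166)),((-30,-250,-5),(83,285)),((0,-195,-5),(133,245))]
def W(p,q):
    a=p[2]; return np.array([p[0]+np.cos(a)*q[0]-np.sin(a)*q[1],p[1]+np.sin(a)*q[0]+np.cos(a)*q[1],q[2]])
def L(th,q): # lid -> fixture
    y,z=q[1],q[2]; return (q[0],105+np.cos(th)*y+np.sin(th)*z,55-np.sin(th)*y+np.cos(th)*z)
if __name__=='__main__':
    def f(p):
        r=[np.subtract(proj(c,W(p,q)),full(*o)) for q,o in obs]+[np.subtract(proj(c,W(p,L(p[3],q))),full(*o)) for q,o in lid]
        return np.ravel(r)
    s=least_squares(f,[550,90,-.2,1.6]); p=s.x; print(p, s.fun.round(1))
    if 1:
        print('hole',W(p,(0,-90,50)))
        for q in [(0,-250,5),(0,-250,-5),(0,-195,5)]: print(q,W(p,L(p[3],q)))
E
python3 fit.py; python3 -c "
from rig import *;print(pinch_z)"
```

```text
[ 5.86530307e+02  1.12802600e+02 -1.73716449e-01  1.64809569e+00] [-0.1 -0.4  0.1 -0.1 -0.1 -0.  -0.4  0.1  0.1  0.5  1.   0.2  0.6  0.9
 -1.  -1.5 -1.  -0.5  0.8  0.9]
hole [570.97434296  24.15717151  50.        ]
(0, -250, 5) [608.87743008 240.1473426  303.86736094]
(0, -250, -5) [607.15415091 230.32726221 304.63958497]
(0, -195, 5) [608.14332128 235.96403467 249.03159689]
18.8
```

```bash
cat > mv.py <<'E'
from fit import *
P=[586.53,112.80,-0.1737]
def arc(th,r=215,w=8,m=0): return W(P,L(th,(0,-r,5+w*max(np.sin(th),0)+m)))
def rel(tgt,yaw=None,cur=None):
    """shift in tool axes to world tgt; turn about tool z (deg) to tool-x yaw"""
    s=get_state(); M=R.from_rotvec(s['tcp_rot']).as_matrix(); p=s['eef_pos'] if cur is None else cur
    sh=M.T@(np.array(tgt)-p); t=None
    if yaw is not None:
        D=np.column_stack([[np.cos(yaw),np.sin(yaw),0],[np.sin(yaw),-np.cos(yaw),0],[0,0,-1]]); t=R.from_matrix(M.T@D).as_rotvec(degrees=True).round(1)
    return sh.round(1),t
E
python3 - <<'E'
from mv import *
print('spray',ray(c,107,146,200), ray(c,85,140,200))
print('approach',arc(1.65,m=30))
for z in (300,):
    a=arc(1.65,m=30); print(a, rel([a[0],a[1],z+40],np.radians(80.05)), rel([a[0],a[1],a[2]],np.radians(80.05)))
E
```

```text
spray [645.85453175 332.64901835 200.        ] [659.07108509 383.29033679 200.        ]
approach [615.02087547 275.17051332 265.92576723]
[615.02087547 275.17051332 265.92576723] (array([ 672.3, -695.2, -149.8]), array([ -0.1,  -0.1, -59.8])) (array([ 672.3, -695.1,  -75.7]), array([ -0.1,  -0.1, -59.8]))
```

carry_out --motion '[[[20,-10,-35],[0,0,0],0],[[50,-25,-70],[0,0,0],0],[[85,-50,-105],[0,0,-4],0],[[120,-75,-130],[0,0,-8],0],[[155,-100,-150],[0,0,-12],0],[[190,-125,-150],[0,0,-16],0],[[225,-150,-150],[0,0,-20],0],[[260,-178,-150],[0,0,-24],0],[[295,-206,-150],[0,0,-28],0],[[328,-236,-150],[0,0,-32],0],[[360,-265,-150],[0,0,-36],0],[[390,-295,-150],[0,0,-40],0],[[417,-326,-150],[0,0,-44],0],[[444,-357,-150],[0,0,-48],0],[[468,-390,-150],[0,0,-52],0],[[490,-424,-150],[0,0,-56],0],[[512,-458,-150],[0,0,-59.8],0],[[534,-492,-150],[0,0,-59.8],0],[[556,-526,-150],[0,0,-59.8],0],[[578,-560,-150],[0,0,-59.8],0]]' --grip_force 20

```text
clock: 1.77
eef_pos: [565.1, 80.9, 339.2]
tcp_rot: [-2.407, -2.019, 0.002]
ft_force: [0.8, -0.2, -0.2]
grip_width: 0.2
gripper_force: 0.0
```

Run:
```python
from mv import *
s=get_state(); a=arc(1.65,m=30); print(s['eef_pos'],s['qpos'].round(2),rel([a[0],a[1],340],np.radians(80.05)))
```

```text
[565.1057828   80.90617155 339.24809142] [ 0.11  0.41 -0.46  1.39  0.18  1.38 -0.53] (array([200. ,  15.4,  -0.9]), array([-0. ,  0. , -0.1]))
```

carry_out --motion '[[[30,3,0],[0,0,0],0],[[65,6,0],[0,0,0],0],[[100,9,0],[0,0,0],0],[[135,12,0],[0,0,0],0],[[165,14,0],[0,0,0],0],[[165,14,0],[0,0,0],0],[[165,14,20],[0,0,0],0],[[165,14,40],[0,0,0],0],[[165,14,60],[0,0,0],0],[[165,14,74],[0,0,0],0],[[165,14,74],[0,0,0],0],[[165,14,74],[0,0,0],0],[[165,14,74],[0,0,0],0]]'

```text
clock: 2.85
eef_pos: [609.1, 246.7, 274.2]
tcp_rot: [-2.4, -2.021, -0.03]
ft_force: [-4.0, 4.7, 22.1]
grip_width: 0.6
gripper_force: 10.4
```

Run:
```python
from mv import *
print(get_state()['eef_pos'])
for t in np.linspace(1.6,0.05,20): print(round(t,2),rel(arc(t))[0])
```

```text
[609.1003322  246.72597543 274.23929828]
1.6 [-11.6   0.8   4.5]
1.52 [-29.2   0.8   3.4]
1.44 [-46.8   0.7   3.7]
1.36 [-64.4   0.7   5.4]
1.27 [-81.8   0.6   8.6]
1.19 [-99.    0.5  13.2]
1.11 [-115.8    0.4   19.3]
1.03 [-132.     0.3   26.7]
0.95 [-147.6    0.2   35.5]
0.87 [-162.5    0.    45.6]
0.78 [-1.765e+02 -1.000e-01  5.690e+01]
0.7 [-189.5   -0.3   69.3]
0.62 [-201.5   -0.4   82.9]
0.54 [-212.3   -0.6   97.4]
0.46 [-221.8   -0.8  112.8]
0.38 [-230.1   -0.9  129. ]
0.29 [-236.9   -1.1  145.8]
0.21 [-242.3   -1.3  163.1]
0.13 [-246.3   -1.5  180.9]
0.05 [-248.7   -1.6  198.9]
```

Run:
```python
from h import *
a=snap('side','s2.png')['img'][40:240,130:380]; b=snap('top','t2.png')['img'][60:260,60:310]
cv2.imwrite('pics/c2.png',cv2.resize(np.hstack([a,b]),None,fx=1.6,fy=1.6,interpolation=cv2.INTER_CUBIC)[:,:,::-1])
```

```text
(no output)
```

View pics/c2.png

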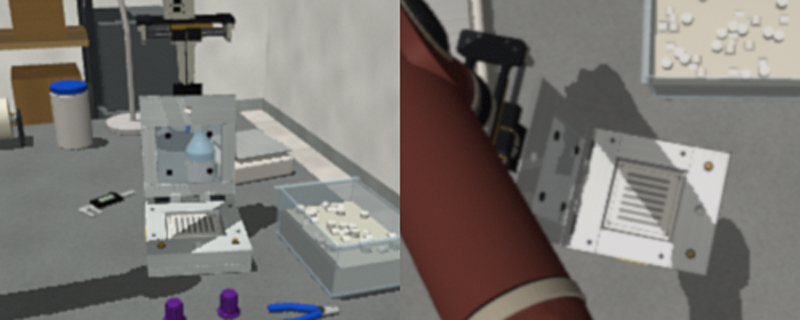

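The lid is still upright. In the crop, the closed fingers come down at about (187,95), right by the tab. I'll check where the fingertip sits relative to the lid edge.

Run:
```python
from mv import *
s=np.load('pics/s2.png.npy',allow_pickle=True).item(); s1=np.load('pics/side1.png.npy',allow_pickle=True).item()
p=get_state(); print(p['eef_pos'],p['ft_force'],p['moment'],proj(s,p['eef_pos']))
for th in (1.57,1.65,1.72,1.8): print(th,[np.round(proj(s,W(P,L(th,q))),1).tolist() for q in [(-100,-225,5),(100,-225,5),(0,-250,0)]])
f=lambda i:cv2.resize(i['img'][75:145,210:290],None,fx=5,fy=5,interpolation=cv2.INTER_CUBIC)
cv2.imwrite('pics/c3.png',np.hstack([f(s1),f(s)])[:,:,::-1])
```

```text
[609.09750308 246.70363693 274.23479657] [-2.06106425  4.88946049 21.0071927 ] [1.08592929 0.55359116 0.02335984] (np.float64(246.2153248128504), np.float64(100.26638462222535))
1.57 [[216.2, 101.4], [277.5, 99.8], [247.1, 93.2]]
1.65 [[216.1, 100.3], [276.6, 98.7], [246.6, 91.9]]
1.72 [[216.2, 99.7], [275.9, 98.1], [246.2, 91.2]]
1.8 [[216.2, 99.4], [275.1, 97.9], [245.7, 91.0]]
```

View pics/c3.png

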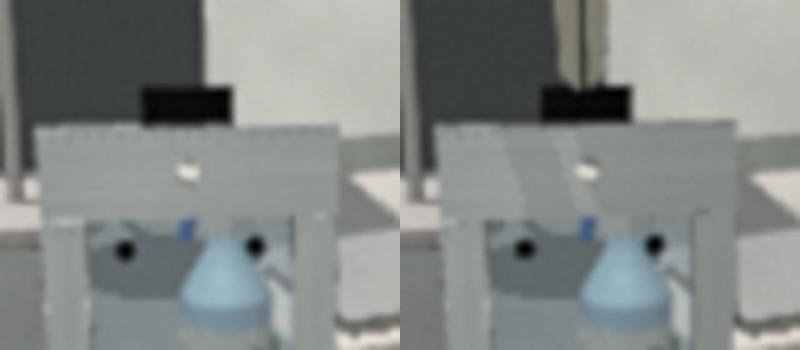

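The tab hides the fingertip, so the fingers are behind the lid as intended, but they're rubbing on it. I'll back off and up a little, then check the force.

carry_out --motion '[[[8,0,-3],[0,0,0],0],[[16,0,-6],[0,0,0],0],[[24,0,-8],[0,0,0],0],[[24,0,-8],[0,0,0],0],[[24,0,-8],[0,0,0],0]]'

```text
clock: 3.37
eef_pos: [611.4, 263.1, 272.4]
tcp_rot: [-2.405, -2.02, 0.003]
ft_force: [0.5, 1.6, 1.1]
grip_width: 0.1
gripper_force: 0.9
```

Run:
```python
from mv import *
s=get_state(); print(s['eef_pos'],s['ft_force'],s['tcp_rot'],rel([0,0,0],np.radians(80.05))[1])
for t in np.linspace(1.6,0.1,19): print(round(t,2),rel(arc(t,r=222))[0])
```

```text
[611.36143514 263.12884923 272.43676403] [0.48827087 1.60464027 1.07559182] [-2.40500234 -2.01997129  0.00293456] [-0.1  0.1  0. ]
1.6 [-27.9   1.5  -4.1]
1.52 [-46.4   1.5  -4.9]
1.43 [-65.    1.5  -4.2]
1.35 [-83.5   1.5  -1.9]
1.27 [-101.8    1.5    1.9]
1.18 [-119.7    1.5    7.3]
1.1 [-137.2    1.5   14.2]
1.02 [-154.1    1.5   22.6]
0.93 [-170.3    1.6   32.4]
0.85 [-185.6    1.6   43.5]
0.77 [-199.9    1.6   56. ]
0.68 [-213.1    1.6   69.7]
0.6 [-225.1    1.7   84.4]
0.52 [-235.9    1.7  100.2]
0.43 [-245.2    1.7  116.8]
0.35 [-253.1    1.7  134.3]
0.27 [-259.5    1.8  152.3]
0.18 [-264.3    1.8  170.8]
0.1 [-267.5    1.8  189.7]
```

carry_out --motion '[[[-14,1,-5],[0,0,0],0],[[-28,1,-6],[0,0,0],0],[[-46,1,-6],[0,0,0],0],[[-65,1,-5],[0,0,0],0],[[-83,1,-2],[0,0,0],0],[[-102,1,2],[0,0,0],0],[[-120,1,7],[0,0,0],0],[[-137,1,14],[0,0,0],0],[[-154,1,22],[0,0,0],0],[[-170,1,32],[0,0,0],0],[[-185,1,43],[0,0,0],0],[[-200,1,56],[0,0,0],0],[[-213,1,70],[0,0,0],0],[[-225,1,84],[0,0,0],0],[[-236,1,100],[0,0,0],0],[[-245,1,117],[0,0,0],0],[[-253,1,134],[0,0,0],0],[[-259,1,152],[0,0,0],0],[[-259,1,152],[0,0,0],0],[[-259,1,152],[0,0,0],0]]'

```text
clock: 5.03
eef_pos: [566.8, 5.3, 121.4]
tcp_rot: [-2.409, -2.016, 0.004]
ft_force: [-0.2, 0.6, 0.5]
grip_width: 0.5
gripper_force: 0.0
```

Run:
```python
from mv import *
print(get_state()['eef_pos'])
for t in (.18,.12,.08,.04,.03): print(round(t,2),rel(arc(t,r=222))[0])
```

```text
[566.83268315   5.33959673 121.36212706]
0.18 [-3.   0.9 20.3]
0.12 [-5.4  0.9 33.9]
0.08 [-6.5  0.9 43. ]
0.04 [-7.3  1.  52.2]
0.03 [-7.4  1.  54.5]
```

carry_out --motion '[[[-2,1,12],[0,0,0],0],[[-4,1,24],[0,0,0],0],[[-6,1,36],[0,0,0],0],[[-7,1,45],[0,0,0],0],[[-7,1,50],[0,0,0],0],[[-7,1,54],[0,0,0],0],[[-7,1,54],[0,0,0],0],[[-7,1,54],[0,0,0],0]]'

```text
clock: 5.7
eef_pos: [568.0, 1.0, 68.2]
tcp_rot: [2.406, 2.02, 0.001]
ft_force: [-0.1, 0.3, 0.5]
grip_width: 0.0
gripper_force: 0.0
```

Run:
```python
from mv import *
s=get_state();print(s['eef_pos'],s['ft_force'],s['qpos'].round(2))
```

```text
[568.04479327   1.00391468  68.16421142] [-0.0873163   0.30802309  0.46336807] [ 0.2   0.66 -0.38  1.79  0.34  0.75 -0.53]
```

Run:
```python
from mv import *
print(rel([556,-278,150],np.radians(16.3)))
```

```text
(array([-276.8,   36.5,  -81.9]), array([ 0. , -0. , 63.7]))
```

carry_out --motion '[[[0,0,-30],[0,0,0],0],[[-10,1,-60],[0,0,7],0],[[-40,5,-80],[0,0,14],20],[[-70,9,-82],[0,0,21],55],[[-100,13,-82],[0,0,28],55],[[-130,17,-82],[0,0,35],55],[[-160,21,-82],[0,0,42],55],[[-190,25,-82],[0,0,49],55],[[-220,29,-82],[0,0,56],55],[[-250,33,-82],[0,0,63.7],55],[[-277,36.5,-82],[0,0,63.7],55],[[-277,36.5,-82],[0,0,63.7],55],[[-277,36.5,-82],[0,0,63.7],55],[[-277,36.5,-82],[0,0,63.7],55]]'

```text
clock: 6.87
eef_pos: [556.1, -277.1, 150.1]
tcp_rot: [-3.108, -0.448, -0.002]
ft_force: [-0.5, -0.4, 0.1]
grip_width: 51.0
gripper_force: 0.0
```

Run:
```python
from mv import *
S=snap('side','s3.png');T=snap('top','t3.png')
s=get_state();print(s['eef_pos'],s['qpos'].round(2),s['grip_width'],rel([556,-278,57],np.radians(16.3)))
a=S['img'][90:330,190:340]; b=T['img'][110:260,150:410]
a=cv2.resize(a,(375,600),interpolation=cv2.INTER_CUBIC);b=cv2.resize(b,(425,245),interpolation=cv2.INTER_CUBIC)
d=cv2.resize(T['img'][140:240,150:280],(425,327),interpolation=cv2.INTER_CUBIC)
cv2.imwrite('pics/c4.png',np.hstack([a,np.vstack([b,d,np.zeros((28,425,3),np.uint8)])])[:,:,::-1])
```

```text
[ 556.33448273 -276.13542395  149.99741575] [ 0.49  0.61 -0.11  1.56  0.08  0.98 -0.92] 51.246438722510575 (array([-1. ,  1.8, 93. ]), array([-0.1, -0.1,  0.2]))
```

View pics/c4.png

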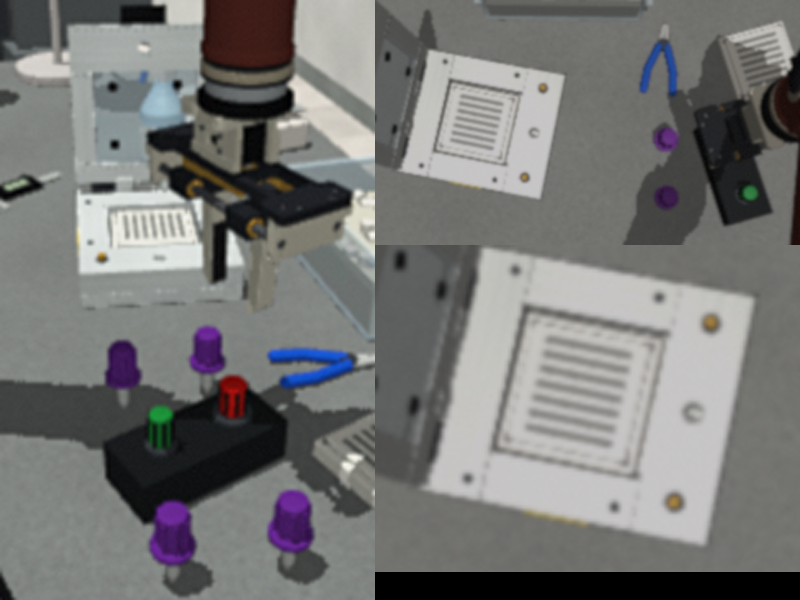

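The lid is still upright, so the sweep missed it or passed over it. The base, moulding, pins and gauge haven't moved. I'll refit the lid angle from the old and new top pictures.

Run:
```python
from mv import *
S1=np.load('pics/side1.png.npy',allow_pickle=True).item();S=np.load('pics/s3.png.npy',allow_pickle=True).item();T=np.load('pics/t3.png.npy',allow_pickle=True).item()
T2=np.load('pics/t2.png.npy',allow_pickle=True).item()
f=lambda i:cv2.resize(i['img'][100:210,135:215],(290,400),interpolation=cv2.INTER_CUBIC)
out=[]
for i,th in((c,1.65),(T2,1.65),(T,1.8)):
    a=f(i)
    for q in [(100,-225,-5),(-100,-225,-5),(100,-225,5),(-100,-225,5),(30,-250,-5),(-30,-250,-5),(0,-195,-5)]:
        u,v=proj(i,W(P,L(th,q))); cv2.circle(a,(int((u-135+.5)*3.625),int((v-100+.5)*3.636)),2,(255,0,0),-1)
    out.append(a[:, :266])
cv2.imwrite('pics/c5.png',np.hstack(out)[:,:,::-1])
```

```text
(no output)
```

View pics/c5.png

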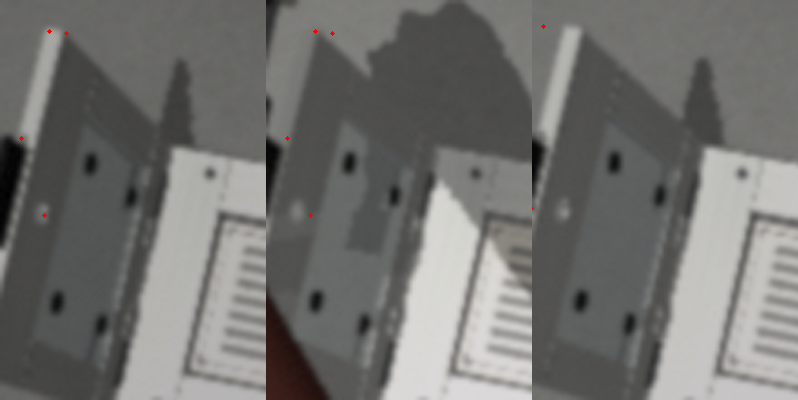

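Run:
```python
from mv import *
S=np.load('pics/s3.png.npy',allow_pickle=True).item()
p=get_state()['eef_pos']
for dz in(0,30): print(proj(S,p+[0,0,dz]))
yv=np.array([np.sin(.285),-np.cos(.285),0])
for k in(-34,34): print(k,proj(S,p+k*yv))
cv2.imwrite('pics/c6.png',cv2.resize(S['img'][100:270,200:350],None,fx=3.5,fy=3.5,interpolation=cv2.INTER_CUBIC)[:,:,::-1])
for z in (82,): print(proj(S,[556,-278,z]))
```

```text
(np.float64(283.44723811189544), np.float64(218.3063038538198))
(np.float64(283.96538222811427), np.float64(206.87739273790638))
-34 (np.float64(274.68578815324855), np.float64(211.32730919240063))
34 (np.float64(292.7824817673361), np.float64(225.74235792499192))
(np.float64(282.48041649104096), np.float64(243.13106388341836))
```

View pics/c6.png

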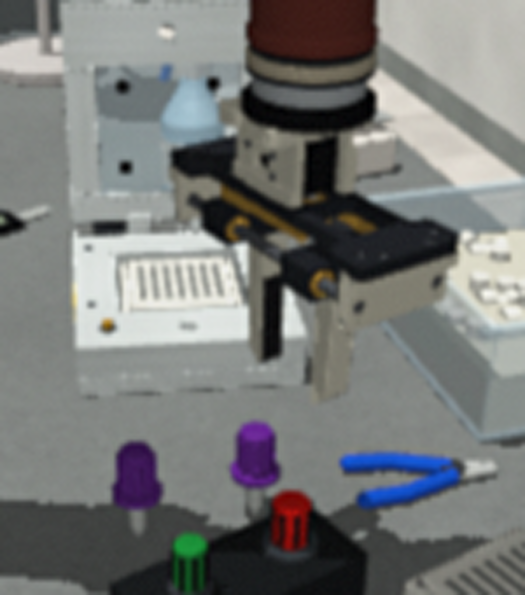

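The visible fingertips sit about 27–30 mm above where the reported TCP projects. That matches the earlier contact too: the fingers stopped on the tab's end, which is at z 304, while the TCP read 274. So the real fingertip is about 29 mm short of the reported TCP along the tool. I'll allow for that from here on and redo the lid.

```bash
cat >> mv.py <<'E'
OFF=29
def relt(tip,yaw=None): return rel(np.array(tip)-[0,0,OFF],yaw)
E
python3 - <<'E'
from mv import *
a=arc(1.70,m=32); print(a); print(relt([a[0],a[1],345],np.radians(80.05)), relt([590,100,345]))
E
```

```text
[617.16552575 287.39295157 262.41852355]
(array([ 218.6, -523.2, -165.1]), array([ -0. ,  -0.1, -63.5])) (array([ 139.3, -351.3, -165.4]), None)
```

carry_out --motion '[[[0,0,-30],[0,0,0],30],[[10,-10,-65],[0,0,0],0],[[22,-40,-100],[0,0,-6],0],[[35,-75,-130],[0,0,-12],0],[[49,-110,-165],[0,0,-18],0],[[63,-145,-165],[0,0,-24],0],[[77,-180,-165],[0,0,-30],0],[[91,-215,-165],[0,0,-36],0],[[105,-250,-165],[0,0,-42],0],[[119,-285,-165],[0,0,-48],0],[[133,-320,-165],[0,0,-54],0],[[147,-355,-165],[0,0,-60],0],[[162,-390,-165],[0,0,-63.5],0],[[177,-425,-165],[0,0,-63.5],0],[[192,-460,-165],[0,0,-63.5],0],[[206,-495,-165],[0,0,-63.5],0],[[219,-523,-165],[0,0,-63.5],0],[[219,-523,-165],[0,0,-63.5],0],[[219,-523,-165],[0,0,-63.5],0],[[219,-523,-165],[0,0,-63.5],0]]'

```text
clock: 8.63
eef_pos: [618.4, 285.1, 314.7]
tcp_rot: [2.408, 2.016, -0.001]
ft_force: [0.0, 0.1, 0.6]
grip_width: 0.3
gripper_force: 0.0
```

Run:
```python
from mv import *
print(get_state()['eef_pos'],relt(arc(1.7,r=222,m=32),np.radians(80.05)))
for t in np.linspace(1.65,0.3,17): print(round(t,2),relt(arc(t,r=222))[0].tolist())
```

```text
[618.38666177 285.07384266 314.70489249] (array([ 3. , -1.6, 74.3]), array([ 0. ,  0.1, -0.2]))
1.65 [-39.6, -1.5, 68.5]
1.57 [-58.3, -1.4, 66.7]
1.48 [-77.1, -1.4, 66.5]
1.4 [-95.9, -1.3, 67.9]
1.31 [-114.5, -1.3, 70.9]
1.23 [-132.9, -1.2, 75.5]
1.14 [-150.9, -1.2, 81.7]
1.06 [-168.3, -1.1, 89.4]
0.98 [-185.1, -1.1, 98.6]
0.89 [-201.0, -1.0, 109.2]
0.81 [-216.0, -1.0, 121.2]
0.72 [-229.9, -1.0, 134.5]
0.64 [-242.6, -0.9, 149.0]
0.55 [-254.1, -0.9, 164.5]
0.47 [-264.2, -0.9, 181.0]
0.38 [-272.8, -0.9, 198.3]
0.3 [-279.9, -0.8, 216.3]
```

Descend behind the lid, then start the push.

carry_out --motion '[[[3,-1,25],[0,0,0],0],[[3,-1,50],[0,0,0],0],[[3,-1,70],[0,0,0],0],[[3,-1,70],[0,0,0],0],[[-15,-1,70],[0,0,0],0],[[-30,-1,69],[0,0,0],0],[[-45,-1,68],[0,0,0],0],[[-60,-1,67],[0,0,0],0],[[-60,-1,67],[0,0,0],0]]'

```text
clock: 9.38
eef_pos: [608.4, 221.3, 249.4]
tcp_rot: [2.413, 2.006, 0.0]
ft_force: [0.3, -0.2, -0.3]
grip_width: 0.1
gripper_force: 0.0
```

Run:
```python
from mv import *
s=get_state();print(s['eef_pos'],s['ft_force'])
for t in np.linspace(1.5,0.15,19): print(round(t,2),relt(arc(t,r=222))[0].tolist())
```

```text
[608.36563603 221.27876637 249.3882913 ] [ 0.34257401 -0.22271896 -0.25548873]
1.5 [-8.4, -2.7, 1.0]
1.42 [-25.1, -2.5, 1.9]
1.35 [-41.8, -2.4, 4.1]
1.27 [-58.2, -2.2, 7.5]
1.2 [-74.5, -2.1, 12.1]
1.12 [-90.3, -1.9, 18.0]
1.05 [-105.7, -1.8, 25.1]
0.97 [-120.5, -1.7, 33.4]
0.9 [-134.7, -1.6, 42.8]
0.82 [-148.2, -1.5, 53.3]
0.75 [-160.8, -1.4, 64.8]
0.67 [-172.5, -1.3, 77.2]
0.6 [-183.3, -1.2, 90.6]
0.52 [-193.0, -1.2, 104.7]
0.45 [-201.6, -1.2, 119.6]
0.37 [-209.0, -1.1, 135.1]
0.3 [-215.2, -1.1, 151.2]
0.22 [-220.2, -1.1, 167.7]
0.15 [-223.8, -1.1, 184.6]
```

```bash
cat > lidang.py <<'E'
from mv import *
def lid_angle(S,lo=0,hi=1.8,q=[(x,-y,-5) for x in(-26,-15,15,26) for y in(232,238,244)],qf=[(x,-y,-5) for x in(-45,45) for y in(232,240)]):
    g=cv2.cvtColor(S['img'],cv2.COLOR_RGB2GRAY).astype(np.float32)
    def m(th,Q):
        uv=np.array([proj(S,W(P,L(th,k))) for k in Q],np.float32); return cv2.remap(g,uv[None,:,0],uv[None,:,1],cv2.INTER_LINEAR).max()
    return sorted([(round(float(m(t,q)),0),round(float(t),2)) for t in np.arange(lo,hi,.03)])[:5]
E
python3 - <<'E'
from lidang import *
for n in('side1','s2','s3'): print(lid_angle(np.load(f'pics/{n}.png.npy',allow_pickle=True).item(),.6))
print(lid_angle(snap('side','s4.png'),.3))
E
```

```text
[(20.0, 1.68), (22.0, 1.65), (23.0, 1.71), (26.0, 1.74), (31.0, 1.62)]
[(21.0, 1.71), (23.0, 1.74), (25.0, 1.77), (26.0, 1.68), (27.0, 1.8)]
[(24.0, 1.71), (27.0, 1.74), (30.0, 1.77), (31.0, 1.68), (32.0, 1.8)]
[(20.0, 1.53), (20.0, 1.56), (26.0, 1.59), (31.0, 1.5), (60.0, 1.62)]
```

The lid has moved from 1.71 to about 1.54, so the push works. I'll continue along the arc.

carry_out --motion '[[[-8,-2,1],[0,0,0],0],[[-25,-2,2],[0,0,0],0],[[-42,-2,4],[0,0,0],0],[[-58,-2,7],[0,0,0],0],[[-74,-2,12],[0,0,0],0],[[-90,-2,18],[0,0,0],0],[[-105,-2,25],[0,0,0],0],[[-120,-2,33],[0,0,0],0],[[-135,-2,43],[0,0,0],0],[[-148,-1,53],[0,0,0],0],[[-161,-1,65],[0,0,0],0],[[-172,-1,77],[0,0,0],0],[[-183,-1,90],[0,0,0],0],[[-193,-1,105],[0,0,0],0],[[-201,-1,120],[0,0,0],0],[[-209,-1,135],[0,0,0],0],[[-215,-1,151],[0,0,0],0],[[-220,-1,167],[0,0,0],0],[[-223,-1,180],[0,0,0],0],[[-223,-1,180],[0,0,0],0]]'

```text
clock: 11.1
eef_pos: [564.6, 5.6, 65.2]
tcp_rot: [-2.408, -2.013, 0.008]
ft_force: [-0.1, -0.5, -0.6]
grip_width: 0.3
gripper_force: 0.0
```

Run:
```python
from mv import *
s=get_state();print(s['eef_pos'],s['ft_force'])
for t in (.15,.1,.05,.02): print(round(t,2),relt(arc(t,r=222))[0].tolist())
```

```text
[564.62175877   5.60645371  65.24782561] [-0.0731987  -0.5207192  -0.62665432]
0.15 [-4.2, 3.1, -0.1]
0.1 [-5.9, 3.1, 11.3]
0.05 [-7.0, 3.2, 22.8]
0.02 [-7.4, 3.2, 29.6]
```

carry_out --motion '[[[-4,2,6],[0,0,0],0],[[-6,3,12],[0,0,0],0],[[-7,3,18],[0,0,0],0],[[-7,3,23],[0,0,0],0],[[-7,3,26],[0,0,0],0],[[-7,3,28],[0,0,0],0],[[-7,3,28],[0,0,0],0]]'

```text
clock: 11.68
eef_pos: [568.5, -0.7, 39.6]
tcp_rot: [2.41, 2.015, -0.0]
ft_force: [-0.6, 0.5, 0.1]
grip_width: 0.4
gripper_force: 0.0
```

Run:
```python
from mv import *
s=get_state();print(s['eef_pos'],s['ft_force'],relt([556,-278,140],np.radians(16.3)))
```

```text
[568.52250481  -0.69138047  39.55745547] [-0.61080318  0.51655788  0.12386281] (array([-275.2,   36.7,  -71.4]), array([ 0. ,  0. , 63.5]))
```

carry_out --motion '[[[0,0,-30],[0,0,0],0],[[-6,1,-60],[0,0,7],0],[[-36,5,-72],[0,0,14],20],[[-66,9,-72],[0,0,21],60],[[-96,13,-72],[0,0,28],60],[[-126,17,-72],[0,0,35],60],[[-156,21,-72],[0,0,42],60],[[-186,25,-72],[0,0,49],60],[[-216,29,-72],[0,0,56],60],[[-246,33,-72],[0,0,63.5],60],[[-275,36.5,-72],[0,0,63.5],60],[[-275,36.5,-72],[0,0,63.5],60],[[-275,36.5,-72],[0,0,63.5],60],[[-275,36.5,-72],[0,0,63.5],60]]'

```text
clock: 12.85
eef_pos: [556.2, -276.1, 111.6]
tcp_rot: [-3.108, -0.448, -0.001]
ft_force: [0.4, 0.3, -0.3]
grip_width: 56.1
gripper_force: 0.0
```

Run:
```python
from mv import *
S=snap('side','s5.png');T=snap('top','t5.png')
s=get_state();print(s['eef_pos'],s['ft_force'],s['grip_width'],relt([556,-278,56],np.radians(16.3)))
print('side hole px lid .03',proj(S,W(P,L(.03,(0,-195,5)))),'top',proj(T,W(P,L(.03,(0,-195,5)))))
a=cv2.resize(S['img'][130:290,190:340],(500,533),interpolation=cv2.INTER_CUBIC)
d=cv2.resize(T['img'][140:240,160:280],(300,250),interpolation=cv2.INTER_CUBIC)
e=cv2.resize(T['img'][180:250,330:414],(300,250),interpolation=cv2.INTER_CUBIC)
cv2.imwrite('pics/c7.png',np.hstack([a,np.vstack([d,e,np.zeros((33,300,3),np.uint8)])])[:,:,::-1])
```

```text
[ 556.52648226 -275.10716632  111.70966344] [0.78262554 0.05400183 0.14864005] 55.79477672915832 (array([-1.4,  2.8, 84.7]), array([-0.1, -0.1,  0.2]))
side hole px lid .03 (np.float64(253.57936835639478), np.float64(187.78614562209924)) top (np.float64(246.51476642618488), np.float64(189.84138621397466))
```

View pics/c7.png

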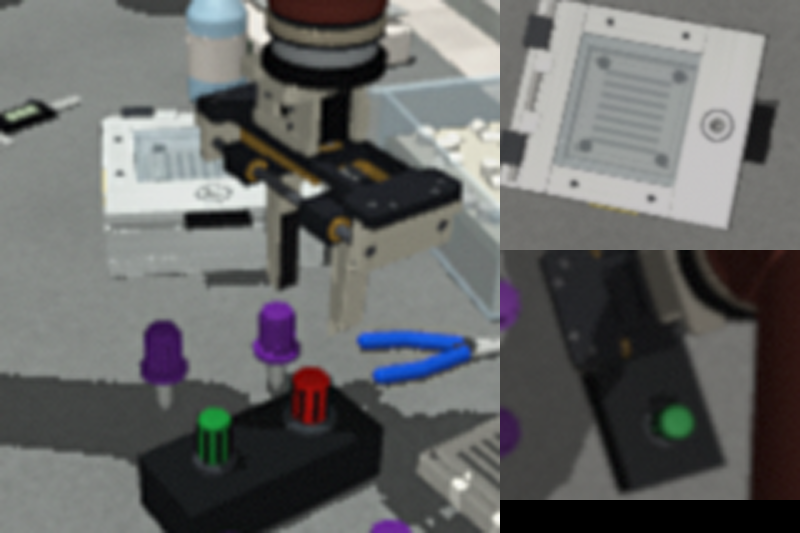

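The lid is now down and the hole is visible at top px (246.6,189.8), where the fit predicts it. The red pin and gauge are still in the stand, with the gripper above the red knob. Next I descend and grip.

carry_out --motion '[[[-1.4,2.8,10],[0,0,0],60],[[-1.4,2.8,25],[0,0,0],60],[[-1.4,2.8,40],[0,0,0],60],[[-1.4,2.8,55],[0,0,0],60],[[-1.4,2.8,70],[0,0,0],60],[[-1.4,2.8,78],[0,0,0],60],[[-1.4,2.8,82],[0,0,0],60],[[-1.4,2.8,82],[0,0,0],60],[[-1.4,2.8,82],[0,0,0],45],[[-1.4,2.8,82],[0,0,0],30],[[-1.4,2.8,82],[0,0,0],10],[[-1.4,2.8,82],[0,0,0],10],[[-1.4,2.8,82],[0,0,0],10],[[-1.4,2.8,82],[0,0,0],10],[[-1.4,2.8,82],[0,0,0],10]]' --grip_force 45

```text
clock: 14.2
eef_pos: [555.5, -280.9, 30.2]
tcp_rot: [3.11, 0.446, 0.001]
ft_force: [-1.0, 0.9, 1.8]
grip_width: 25.1
gripper_force: 45.0
```

Run:
```python
from mv import *
s=get_state();print(s['eef_pos'],s['ft_force'],s['grip_width'],s['gripper_force'])
S=np.load('pics/s5.png.npy',allow_pickle=True).item()
print(proj(S,[556.5,-275.1,111.7+29]))
print('lift-over hole',W(P,(0,-90,50)))
```

```text
[ 555.51087601 -280.86823202   30.1883087 ] [-1.0394776   0.93083791  1.83932898] 25.116809722811404 45.00080108642578
(np.float64(283.20310482680065), np.float64(221.49462531773224))
lift-over hole [570.97549383  24.15431574  50.        ]
```

Run:
```python
from mv import *
print(rel([571,24.2,120],np.radians(16.3)))
```

```text
(array([ 100.6, -288.4,  -89.9]), array([ 0., -0.,  0.]))
```

carry_out --motion '[[[0,0,-10],[0,0,0],10],[[0,0,-25],[0,0,0],10],[[0,0,-45],[0,0,0],10],[[0,0,-65],[0,0,0],10],[[0,0,-80],[0,0,0],10],[[5,-15,-90],[0,0,0],10],[[15,-43,-90],[0,0,0],10],[[25,-72,-90],[0,0,0],10],[[35,-100,-90],[0,0,0],10],[[45,-129,-90],[0,0,0],10],[[55,-158,-90],[0,0,0],10],[[65,-186,-90],[0,0,0],10],[[75,-215,-90],[0,0,0],10],[[85,-243,-90],[0,0,0],10],[[93,-267,-90],[0,0,0],10],[[98,-281,-90],[0,0,0],10],[[100.6,-288.4,-90],[0,0,0],10],[[100.6,-288.4,-90],[0,0,0],10],[[100.6,-288.4,-90],[0,0,0],10],[[100.6,-288.4,-90],[0,0,0],10]]'

```text
clock: 15.87
eef_pos: [570.5, 22.2, 119.6]
tcp_rot: [3.109, 0.442, -0.001]
ft_force: [-0.1, -0.6, -1.1]
grip_width: 25.0
gripper_force: 45.0
```

Run:
```python
from mv import *
S=snap('side','s6.png');s=get_state();p=s['eef_pos'];print(p,s['grip_width'],rel([571,24.2,120])[0])
tip=p+[0,0,-22.2]; print('tip',proj(S,tip),'shanktop',proj(S,tip+[0,0,37]),'knobtop',proj(S,tip+[0,0,77]))
h=W(P,L(.035,(0,-195,5)));print('hole',h,proj(S,h))
u,v=map(int,proj(S,tip)); 
x0,y0=u-50,v-45; a=cv2.resize(S['img'][y0:y0+80,x0:x0+100],None,fx=7,fy=7,interpolation=cv2.INTER_CUBIC)
cv2.imwrite('pics/c8.png',a[:,:,::-1]);print(x0,y0)
```

```text
[570.60709352  22.06759982 119.59821842] 25.510048635890527 [ 1.  -1.9 -0.4]
tip (np.float64(253.5976649452968), np.float64(179.01254889649525)) shanktop (np.float64(253.5281740098559), np.float64(167.93100223692488)) knobtop (np.float64(253.4501656700947), np.float64(155.49120629210094))
hole [571.02637255  24.44427536  66.82054446] (np.float64(253.57575989844503), np.float64(187.4995527352364))
203 134
```

View pics/c8.png

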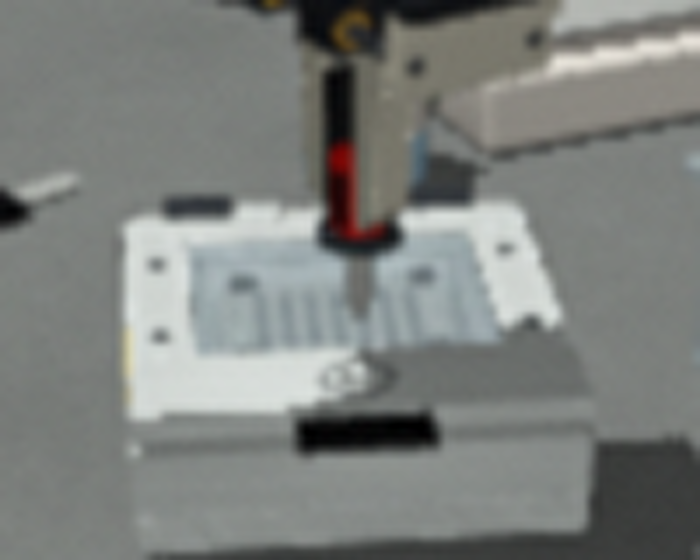

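The side view shows the pin held upright, tip at (254.4,179.4), with the lid hole below at (253.6,187.9). The pin sits about 2 mm towards tool +x from the centre line. I'll correct for that and descend to just above the lid.

carry_out --motion '[[[-0.5,-1,5],[0,0,0],10],[[-1,-1.9,12],[0,0,0],10],[[-1,-1.9,18],[0,0,0],10],[[-1,-1.9,24],[0,0,0],10],[[-1,-1.9,24],[0,0,0],10],[[-1,-1.9,24],[0,0,0],10],[[-1,-1.9,24],[0,0,0],10]]'

```text
clock: 16.5
eef_pos: [569.5, 25.8, 95.6]
tcp_rot: [-3.11, -0.446, -0.0]
ft_force: [0.7, 0.2, -0.6]
grip_width: 25.2
gripper_force: 45.0
```

Run:
```python
from mv import *
S=snap('side','s7.png');s=get_state();p=s['eef_pos'];print(p,s['ft_force'],rel([569.1,23.6,95.6],np.radians(16.3)))
g=cv2.cvtColor(S['img'],cv2.COLOR_RGB2GRAY).astype(int)
h=W(P,L(.035,(0,-195,5)));print('hole',proj(S,h))
tip=p+[1.9,.6,-22.2];print('tip pred',proj(S,tip),'sh',proj(S,tip+[0,0,20]))
print(g[172:192,243:266])
```

```text
[569.58280835  25.83547248  95.84132629] [-0.1552518  -0.33760272 -1.38081791] (array([-1.1,  2. ,  0.2]), array([ 0., -0.,  0.]))
hole (np.float64(253.57575989844503), np.float64(187.4995527352364))
tip pred (np.float64(253.53143332094822), np.float64(185.22865905996912)) sh (np.float64(253.49410508000554), np.float64(179.4362031603987))
[[174 174 175 174 155  94  40  28  28  59  86  94  90  80  69  65 112 165
  160 141 131 138 166]
 [177 176 178 169 122  64  37  37  31  52  71  68  60  48  33  34  91 157
  144 119 112 124 154]
 [172 171 174 161 104  56  45  42  36  43  46  44  37  31  22  29  86 153
  151 136 134 142 164]
 [160 163 168 155 109  62  41  34  31  32  33  30  29  28  33  50 102 151
  153 156 162 163 169]
 [149 154 165 156 133 109  91  65  43  36  36  38  43  59  70  96 135 153
  147 157 169 173 169]
 [145 148 163 157 146 152 153 121  83  68  66  69  82 114 126 140 161 158
  145 153 166 171 169]
 [145 147 163 159 148 158 166 147 114 101 106 103 118 157 154 149 162 162
  145 147 163 170 166]
 [150 146 164 160 145 155 167 152 120 108 112 109 122 163 158 147 157 162
  150 
[... 481 characters left out ...]
112 110 109 108 106]
 [217 217 216 217 217 218 216 193 131  87  93 100  94 100 100 102 107 110
  108 109 108 108 108]
 [217 217 217 217 218 213 199 181 151 114 117 120 110 100  91  89 100 110
  111 110 110 111 110]
 [219 218 218 220 217 200 179 199 185 143 139 141 133 116 100  80  86 107
  112 111 111 110 110]
 [220 220 220 220 216 190 166 191 177 152 141 139 129 113  98  86  95 110
  111 112 111 111 112]
 [220 220 221 222 221 206 180 173 161 157 131 120 113 100  90  92 107 112
  113 113 111 111 111]
 [220 221 216 205 203 201 193 177 132 116 106 101  98  96 104 110 113 114
  112 111 112 110 111]
 [201 201 190 150 135 137 138 133 115 111 111 111 112 113 119 118 117 118
  118 116 108 108 118]]
```

carry_out --motion '[[[0,1,0],[0,0,0],10],[[0,1.8,0],[0,0,0],10],[[0,1.8,2],[0,0,0],10],[[0,1.8,4],[0,0,0],10],[[0,1.8,6],[0,0,0],10],[[0,1.8,8],[0,0,0],10],[[0,1.8,10],[0,0,0],10],[[0,1.8,12],[0,0,0],10],[[0,1.8,14],[0,0,0],10],[[0,1.8,16],[0,0,0],10],[[0,1.8,16],[0,0,0],10]]'

```text
clock: 17.47
eef_pos: [569.5, 24.1, 79.2]
tcp_rot: [-3.11, -0.446, 0.001]
ft_force: [0.8, 0.2, -0.4]
grip_width: 24.9
gripper_force: 45.0
```

carry_out --motion '[[[0,0,2],[0,0,0],10],[[0,0,4],[0,0,0],10],[[0,0,6],[0,0,0],10],[[0,0,8],[0,0,0],10],[[0,0,10],[0,0,0],10],[[0,0,12],[0,0,0],10],[[0,0,14],[0,0,0],10],[[0,0,16],[0,0,0],10],[[0,0,18],[0,0,0],10],[[0,0,18],[0,0,0],10]]'

```text
clock: 18.3
eef_pos: [569.5, 24.1, 61.2]
tcp_rot: [-3.11, -0.446, 0.001]
ft_force: [-0.5, -0.0, -1.0]
grip_width: 25.5
gripper_force: 45.0
```

carry_out --motion '[[[0,0,2],[0,0,0],10],[[0,0,4],[0,0,0],10],[[0,0,6],[0,0,0],10],[[0,0,8],[0,0,0],10],[[0,0,10],[0,0,0],10],[[0,0,12],[0,0,0],10],[[0,0,13.5],[0,0,0],10],[[0,0,15],[0,0,0],10],[[0,0,16],[0,0,0],10],[[0,0,16],[0,0,0],10]]' --grip_force 58

```text
clock: 19.13
eef_pos: [569.8, 23.9, 46.3]
tcp_rot: [3.11, 0.446, 0.0]
ft_force: [-1.1, -0.5, 5.3]
grip_width: 25.0
gripper_force: 58.0
```

carry_out --motion '[[[0,0,1],[0,0,0],10],[[0,0,2],[0,0,0],10],[[0,0,3],[0,0,0],10],[[0,0,4],[0,0,0],10],[[0,0,5],[0,0,0],10],[[0,0,6],[0,0,0],10],[[0,0,6],[0,0,0],10],[[0,0,6],[0,0,0],10]]'

```text
clock: 19.8
eef_pos: [570.0, 23.7, 44.8]
tcp_rot: [3.109, 0.445, 0.002]
ft_force: [-9.3, -1.3, 31.6]
grip_width: 25.3
gripper_force: 58.0
```

carry_out --motion '[[[0,0,-0.8],[0,0,0],10],[[0,0,-1.3],[0,0,0],10],[[0,0,-1.3],[0,0,0],10],[[0,0,-1.3],[0,0,0],10],[[0,0,-1.3],[0,0,0],10],[[0,0,-1.3],[0,0,0],10]]'

```text
clock: 20.3
eef_pos: [569.9, 23.7, 44.9]
tcp_rot: [3.109, 0.445, 0.002]
ft_force: [-7.5, 0.1, 24.0]
grip_width: 25.0
gripper_force: 58.0
```

Run:
```python
from mv import *
S=snap('side','s8.png')
g=cv2.cvtColor(S['img'],cv2.COLOR_RGB2GRAY).astype(int)
s=get_state();print(s['eef_pos'],s['ft_force'],s['grip_width'],s['gripper_force'])
# lid front face/base seam: rows at fixture x=-80 along front edge
for th in (0,.035):
    print(th,'tab top/bot',proj(S,W(P,L(th,(0,-250,5)))),proj(S,W(P,L(th,(0,-250,-5)))))
u=int(proj(S,W(P,L(0,(-15,-250,0))))[0]); print(u,g[188:204,u]); S7=np.load('pics/s7.png.npy',allow_pickle=True).item()
print(cv2.cvtColor(S7['img'],cv2.COLOR_RGB2GRAY)[188:204,u])
```

```text
[569.88164847  23.7296421   44.87913095] [-6.96792052 -0.67695452 24.67468001] 25.48087983426168 58.01021754741669
0 tab top/bot (np.float64(255.4540107546336), np.float64(198.54980558924458)) (np.float64(255.4637466197573), np.float64(201.4569680745074))
0.035 tab top/bot (np.float64(255.43379113359777), np.float64(195.9278098837914)) (np.float64(255.4560028394153), np.float64(198.9181647411274))
250 [ 41  50  51  96 151 128 120 109  45   5   1  11  37  93 139 146]
[191 173 177 133 104  67  23   4   7  17  72 135 143 141 143 140]
```

The tab's front face dropped about 3 px, which fits the lid going from about 0.035 rad to shut. The pin is solid under about 24 N.

```bash
python3 -c "
from rig import *; print(hand_in())"
```

```text
the job is handed in; nothing more can be done
None
```

I handed the job in at about 20 s: the lid is shut, the red pin is through it into the base, and the gripper still holds the knob, pressing at about 24 N. The first lid sweep missed because the real fingertips are about 29 mm short of the reported TCP, so I corrected for that and repeated it; I touched only the lid and the pin.

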